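# Pack the furrier's comb case

## Robot

A 6-joint arm with a two-finger parallel gripper is mounted at the origin on the work surface. World frame = base frame: x ahead of the robot, y to its left, z up, the work surface at z = 0. Lengths are in m, angles in rad, forces in N, time in s.
With the tool pointing down it reaches from about 0.375 to 0.9 m from the base axis. Payload 3.1 kg.
Tool frame: the origin (TCP) lies between the finger pads; the fingertips stand 8 mm ahead of it and the grasp point (between the pads) lies 11 mm behind it; z points along the fingers, y is the line along which they close (so a half turn about z gives the same grasp; the last joint's range is limited). The gripper opens to 87 mm and grips with 3 to 60 N. Pads are 19 mm wide; open, the fingers measure 117 mm over their backs; the gripper's body (75 mm by 190 mm) begins 51 mm behind the grasp point.
Start: joints at [-1.498, 0.527, 1.433, -0, 1.181, -0.178], TCP at [0.156, -0.605, 0.231] pointing down, gripper open.
Joint ranges: [-3.08, 3.08], [-0.75, 2.2], [0.22, 2.44], [-1.43, 4.57], [0, 2.65], [-2.85, 2.85]. Speed limits (rad/s): [2.79, 2.79, 3.14, 3.14, 3.14, 3.14].

## Interface

Orientations are given as a unit quaternion [x, y, z, w].
In Python, from rig import robot, vision, job gives the robot as it stands.
- The arm moves only by the shell command python3 -m handwheel 'ROWS' [OPENING] [FORCE]. ROWS is JSON, a list of rows, each a list of 4 numbers: the shift along the tool's x, y, z as a fraction of full scale, then the turn about the tool's z as a fraction of full scale. A call has 1 to 20 rows; each row is the pose to reach, as a shift and turn from the pose commanded when the call began, along the tool's axes at that moment, turning the shorter way round; what a row does not reach only later rows make up. Full scale, the value 1, is 300 mm for a shift and 2 pi rad for a turn. A row lasts 1/12 s, in which the tool goes at most 41.7 mm and 7.16 degrees, less where a joint would pass 70% of its speed; a pose out of reach is approached as far as the arm can. A call with a number of a shift or a turn outside -1 to 1 is refused whole. A call with a gripper value outside its range is refused whole. OPENING is the opening in per cent of the stroke, from 0 (shut) to 100 (fully open), set as the call begins (- or left out, the last holds). The fingers move at their own pace and stop on an object; FORCE is the grip in N (left out, the last holds). Time passes only in rows, so rows that repeat a pose let the fingers close. It gives the time, the measured TCP pose, the force, the opening and the grip force at its end, in the units of the state.
- robot.get_obs(): the state, without advancing time (a new reading comes with each control period).
- vision.camera(name): name is "scene" or "top" or "wrist"; returns a dict with "frame" (480x640x3 uint8, red, green, blue), "K" (3x3 intrinsics, pixels), "k1" (the pictures are not rectified: a ray, as slopes to the right and down, at radius r is drawn at 1 + k1 r^2 times it, then the intrinsics apply), "cam_to_world" (4x4, takes a point from camera to world coordinates); the wrist camera has in their place "hand_eye" (4x4, takes a point from camera to tool coordinates, whose origin is the TCP and whose axes are the flange's). Camera axes: x right, y down, z forward; pixel columns grow to the right and rows downward; lengths in m; the calibration is good to about 2 mm. A picture is of the moment at which its call begins: read the wrist's pose just before it. There is no depth.
- job.hand_in(): hands the job in; it is judged then, once.
Trained networks look in the newest picture that a camera, given by its name, has taken for a name from the list of things; names that differ only in an ending like _2 or _b are one class to them, and where a whole thing is asked for, a point or a joint stands for the part that bears it (a point fixed in the world has none). Each returns a list of dicts, best first, with "conf" (0 to 1); they miss things now and then, are a little off and sometimes report something else, mostly with a low value. They report only what shows in the picture. A call takes as long as a camera call. They do not tell look-alikes from the thing itself.
- vision.look_for(camera, label): "point" ([row, column] in pixels, amid what is visible of it).
- vision.outline_of(camera, label): "mask" (480x640 bool, what is visible of it) and "point" ([row, column] in pixels, amid what is visible of it).
The state is a dict: "time": time; "q": joint angles; "joint_velocities": joint speeds; "joint_torque": joint torques, N m; "position": TCP position; "tool_rot": TCP orientation; "ft_force": force on the tool from outside, world axes, zero at the start; "moment": the same for the moment, N m; "grip_width": finger opening in m; "grip_force": force on a finger pad.
Only numpy, scipy, OpenCV 4.12 (cv2) and the standard library are available. Lean on these libraries where they do the work, as an engineer would, in place of code of your own. Each camera call takes 0.05 s, during which the arm holds its last target. There are 200 camera calls.

## Task

Pack the wooden case: stand the red bobbin upright on the floor of the deep well in the middle, then lay the furrier's comb, flat side down, lengthwise in the shallow trough so that it bridges the well above the bobbin. Leave the blue bobbin where it is.

Things in the scene. Friction and masses are not known exactly. Their poses are not given: they have to be found in the camera images.
- case: fixed open wooden case, 86 (x) x 216 (y) x 58 mm high, walls 8 mm; origin under its centre, z up, yaw within 20 degrees. Inside, a grey shallow trough 70 (x) x 200 (y) mm, its floor 50 mm above the origin, 8 mm below the rim. In the middle of the trough floor a deep well, 60 (x) x 90 (y) mm, its blue floor 8 mm above the origin.
- red_bobbin: red bobbin, an upright rigid cylinder 34 mm across and 38 mm high, about 45 g; origin at the centre of its underside, z up its axis. Stands on the bench left or right of the case (it and the blue one may swap places).
- blue_bobbin: blue bobbin, same size, to be left alone; origin at the centre of its underside. Other clutter, not needed: a screwdriver at the far left, a yellow thread cone (75 mm high) beyond it, a white oil bottle (130 mm high) beyond the case.
- comb: furrier's comb lying flat side down, 170 mm long (its x), about 90 g. Origin on the underside at mid length, near its centre of mass; z up. Wooden handle 22 mm wide (y), 20 mm high from x = -85 to +15 mm: pinch it across its width at the origin. Steel comb 36 mm wide (y), 6 mm thick from x = +15 to +85 mm. Either end may point either way in the case.
Things that resemble listed ones, but are neither listed nor needed, are in the scene too. Several things have the shape of the red_bobbin; the one meant has the colours described above.

How it is judged:
By the outcome, as a careful person would: the job done as asked, in the order asked, and still so for the second after the job is handed in, with the robot touching nothing.
It also fails if it takes over 58 s, if anything falls off the work surface, if the arm or the gripper's body presses on something with over 40 N, if the wrist force passes 120 N, or if a joint passes its speed limit or range.

## Working session

There is one attempt and no reset: what is moved stays moved. The work goes in short steps, Python scripts to look and compute and a shell command to move; the robot and the scene stay as the last step left them, time stands still between calls to the robot, and variables do not carry over. Pictures are saved under pics/ and viewed, at most 10 in all, crops included, and the job is handed in when it is done.

```bash
mkdir -p pics; ls; python3 - <<'E'
from rig import robot,vision,job
import cv2,numpy as np
o=robot.get_obs();print({k:np.round(v,3) for k,v in o.items()})
ims=[]
for n in("top","scene"):
    c=vision.camera(n);print(n,c["K"],c["k1"],np.round(c["cam_to_world"],4).tolist())
    cv2.imwrite(f"pics/{n}0.png",c["frame"][:,:,::-1])
    for l in("case","red_bobbin","blue_bobbin","comb"):
        for d in vision.look_for(n,l):print(n,l,np.round(d["point"]),round(d["conf"],2))
w=vision.camera("wrist");print(w["K"],w["k1"],np.round(w["hand_eye"],4).tolist())
E
```

```text
pics
{'time': np.float64(0.0), 'q': array([-1.498,  0.528,  1.434, -0.   ,  1.181, -0.178]), 'joint_velocities': array([-0.001, -0.001,  0.001,  0.002,  0.001, -0.   ]), 'joint_torque': array([-1.0000e-03, -4.4005e+01, -1.7659e+01,  6.3000e-02,  5.8000e-02,
       -0.0000e+00]), 'position': array([ 0.156, -0.605,  0.23 ]), 'tool_rot': array([ 0.992,  0.126,  0.   , -0.001]), 'ft_force': array([0.214, 0.728, 0.35 ]), 'moment': array([-0.026, -0.016, -0.036]), 'grip_force': np.float64(0.0), 'grip_width': np.float64(0.087)}
top [[457.9650355    0.         317.90625274]
 [  0.         457.9650355  242.53924789]
 [  0.           0.           1.        ]] -0.07794325667906149 [[0.009, -0.9972, 0.0749, 0.4215], [-0.9995, -0.0067, 0.031, -0.0247], [-0.0304, -0.0751, -0.9967, 0.9861], [0.0, 0.0, 0.0, 1.0]]
top case [245. 322.] 0.81
top red_bobbin [305. 432.] 0.78
top red_bobbin [296. 485.] 0.72
top red_bobbin [273. 454.] 0.53
top blue_bobbin [254. 171.] 0.54
top comb [204. 466.] 0.73
scene [[476.73001492   0.         328.63983558]
 [  0.         476.73001492 237.83416953]
 [  0.           0.           1.        ]] -0.08170602979897325 [[0.5046, 0.5919, -0.6285, 1.0055], [0.8633, -0.3431, 0.37, -0.3099], [0.0034, -0.7293, -0.6841, 0.6216], [0.0, 0.0, 0.0, 1.0]]
scene case [254. 324.] 0.84
scene red_bobbin [292. 170.] 0.87
scene red_bobbin [256. 187.] 0.6
scene blue_bobbin [255. 323.] 0.69
scene blue_bobbin [191. 458.] 0.64
scene comb [387. 183.] 0.9
[[423.89406652   0.         325.37902154]
 [  0.         423.89406652 239.96613406]
 [  0.           0.           1.        ]] -0.10094567354643405 [[-0.0, -0.9607, -0.2776, 0.0759], [1.0, 0.0001, -0.0002, -0.0007], [0.0002, -0.2776, 0.9607, -0.1549], [0.0, 0.0, 0.0, 1.0]]
```

View pics/top0.png

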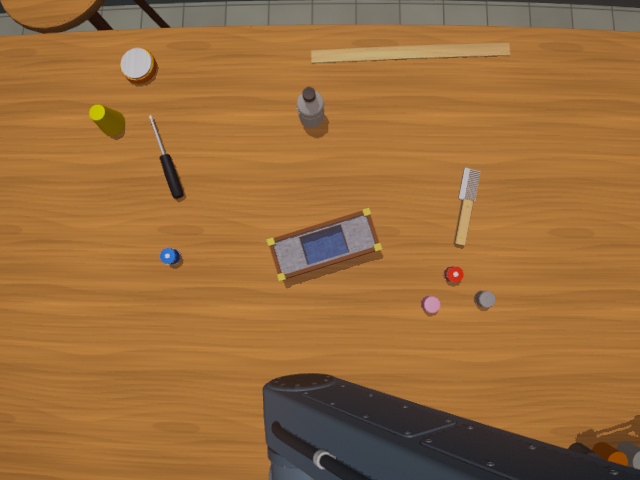

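View pics/scene0.png

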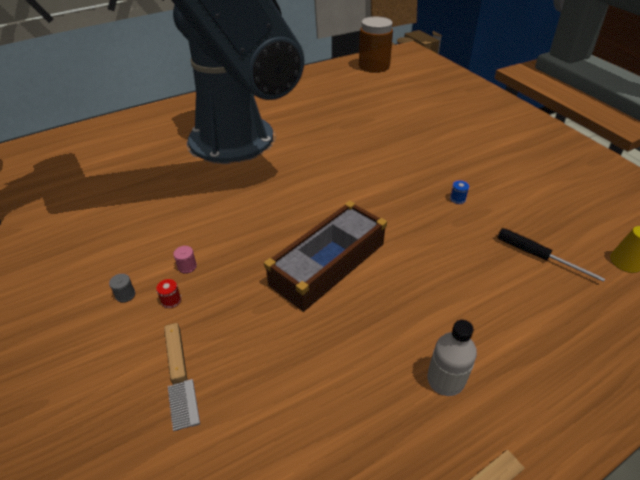

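The top view shows the red bobbin at (row 274, col 454), with pink and grey decoys nearby. The comb is at about (205, 467), the case at (245, 324), and the blue bobbin at (256, 170). The scene view agrees: red at (292, 169), comb (375, 180). Next I'll fit the poses by silhouette.

```bash
cat > h.py <<'E'
import numpy as np,cv2
from scipy.optimize import minimize
from scipy.spatial.transform import Rotation as R
from rig import robot,vision,job
def T_of(c,o=None):
    if "cam_to_world" in c: return np.array(c["cam_to_world"])
    T=np.eye(4);T[:3,:3]=R.from_quat(o["tool_rot"]).as_matrix();T[:3,3]=o["position"];return T@np.array(c["hand_eye"])
def proj(c,T,P):
    p=(np.asarray(P)-T[:3,3])@T[:3,:3];s=p[:,:2]/p[:,2:]
    s=s*(1+c["k1"]*(s**2).sum(1,keepdims=True));K=c["K"]
    return s*[K[0][0],K[1][1]]+[K[0][2],K[1][2]]
def box(x0,x1,y0,y1,z0,z1):return np.array([[x,y,z] for x in(x0,x1) for y in(y0,y1) for z in(z0,z1)])
a=np.linspace(0,2*np.pi,40)
circ=lambda z,r=.017:np.c_[r*np.cos(a),r*np.sin(a),z+0*a]
M={"red_bobbin":[np.r_[circ(0),circ(.038)]],
"comb":[box(-.085,.015,-.011,.011,0,.02),box(.015,.085,-.018,.018,0,.006)],
"case":[box(-.043,.043,-.108,.108,0,.058)]}
def place(P,p,z=0):
    c,s=np.cos(p[2]),np.sin(p[2]);return P@np.array([[c,s,0],[-s,c,0],[0,0,1]])+[p[0],p[1],z]
def render(c,T,l,p,z=0):
    m=np.zeros((480,640),np.float32)
    for P in M[l]:
        h=cv2.convexHull(proj(c,T,place(P,p,z)).astype(np.float32))
        cv2.fillPoly(m,[np.round(h*16).astype(np.int32)],1,cv2.LINE_AA,4)
    return m
def fit(l,views,p0,z=0):
    "views: list of (cam,T,mask)"
    G=lambda m:cv2.GaussianBlur(m.astype(np.float32),(0,0),2)
    ms=[G(v[2]) for v in views]
    f=lambda q:sum(((G(render(c,T,l,[q[0],q[1],q[2]/5],z))-m)**2).sum()/m.sum() for (c,T,_),m in zip(views,ms))
    best=None
    for it in range(2):
        q0=np.array([p0[0],p0[1],p0[2]*5]) if it==0 else r.x
        r=minimize(f,q0,method="Nelder-Mead",options=dict(initial_simplex=q0+np.r_[np.zeros((1,3)),np.diag([.015,.015,.6])],xatol=1e-4,fatol=1e-5))
    return [r.x[0],r.x[1],r.x[2]/5],r.fun
def unproj(c,T,rc,z):
    K=c["K"];d=(np.array([rc[1],rc[0]])-[K[0][2],K[1][2]])/[K[0][0],K[1][1]];s=d.copy()
    for _ in range(8): s=d/(1+c["k1"]*(s@s))
    v=T[:3,:3]@np.r_[s,1];return T[:3,3]+v*(z-T[2,3])/v[2]
def masks(n,l,near):
    D=vision.outline_of(n,l)
    D=[d for d in D if np.hypot(*(np.array(d["point"])-near))<25]
    return D[0]["mask"] if D else None
def delta(x,y,z,yaw):
    "rows for TCP goal; yaw = world heading of tool y axis (mod pi)"
    o=robot.get_obs();Rm=R.from_quat(o["tool_rot"]).as_matrix()
    s=Rm.T@(np.array([x,y,z])-o["position"])/.3
    t=np.arctan2(Rm[1,1],Rm[0,1]);d=(yaw-t+np.pi/2)%np.pi-np.pi/2
    print("pos",np.round(o["position"],4),"rows",np.round(s,4),"turn",round(-d/2/np.pi,4),"deg",round(np.degrees(d),1),"q6",round(o["q"][5],2))
E
python3 - <<'E'
from h import *
near={"top":{"red_bobbin":(274,454),"comb":(205,467),"case":(245,324)},"scene":{"red_bobbin":(292,169),"comb":(378,182),"case":(254,326)}}
C={n:vision.camera(n) for n in near}
for l,z,y0 in(("red_bobbin",.02,0),("comb",.01,-.13),("case",.03,.3)):
    V=[]
    for n,c in C.items():
        m=masks(n,l,near[n][l])
        if m is None: print("miss",n,l); continue
        V.append((c,T_of(c),m))
    p0=[*unproj(C["top"],T_of(C["top"]),near["top"][l],z)[:2],y0]
    print(l,np.round(p0,3),[np.round(x,4) for x in fit(l,V,p0)],[np.round(fit(l,[v],p0)[0],4) for v in V])
for n,rc in(("pink",(305,432)),("grey",(299,486)),("blue",(256,170))):print(n,unproj(C["top"],T_of(C["top"]),rc,.03).round(3))
E
```

```text
red_bobbin [ 0.43  -0.281  0.   ] [array([ 0.4308, -0.2809,  0.0482]), np.float64(0.0546)] [array([ 0.4295, -0.2792,  0.0323]), array([ 0.4351, -0.2821,  0.1512])]
miss top comb
comb [ 0.578 -0.314 -0.13 ] [array([ 0.5804, -0.3137, -0.194 ]), np.float64(0.0183)] [array([ 0.5804, -0.3137, -0.194 ])]
case [ 0.488 -0.008  0.3  ] [array([ 0.4901, -0.0075,  0.307 ]), np.float64(0.0094)] [array([ 0.4898, -0.0068,  0.3045]), array([ 0.4923, -0.0105,  0.3022])]
pink [ 0.365 -0.233  0.03 ]
grey [ 0.378 -0.345  0.03 ]
blue [0.463 0.32  0.03 ]
```

```bash
python3 -c "
from h import *
delta(.431,-.281,.16,1.876)"
```

```text
pos [ 0.1558 -0.6053  0.2306] rows [ 1.1579 -0.8182  0.2352] turn -0.0085 deg 3.1 q6 -0.18
```

```bash
python3 -m handwheel '[[0.58,-0.41,0.1,0],[0.58,-0.41,0.1,0],[0.58,-0.41,0.1,0],[0.58,-0.41,0.1,0],[0.58,-0.41,0.1,-0.0085],[0.58,-0.41,0.1,-0.0085]]' 70; python3 -c "
from h import *
delta(.431,-.281,.16,1.876)"
```

```text
time: 1.45
position: [0.296, -0.4359, 0.1995]
tool_rot: [0.988, 0.155, 0.0, -0.004]
ft_force: [-0.5, 0.1, -0.3]
grip_width: 0.0625
grip_force: 0.0
pos [ 0.296  -0.4359  0.1995] rows [ 0.5863 -0.3528  0.1351] turn 0.0009 deg -0.3 q6 0.07
```

```bash
python3 -m handwheel '[[0.586,-0.353,0.135,0],[0.586,-0.353,0.135,0],[0.586,-0.353,0.135,0],[0.586,-0.353,0.135,0],[0.586,-0.353,0.135,0],[0.586,-0.353,0.135,0],[0.586,-0.353,0.135,0]]'; python3 - <<'E'
from h import *
o=robot.get_obs();c=vision.camera("wrist");cv2.imwrite("pics/w1.png",c["frame"][:,:,::-1])
T=T_of(c,o);p=[.4308,-.2809,0];uv=proj(c,T,[[*p[:2],.02]])[0]
print(uv,o["joint_velocities"].round(3))
D=vision.outline_of("wrist","red_bobbin")
for d in D: print(np.round(d["point"]),d["conf"],c["frame"][d["mask"]].mean(0).round())
D=[d for d in D if np.hypot(d["point"][1]-uv[0],d["point"][0]-uv[1])<50]
if D:
    q,f=fit("red_bobbin",[(c,T,D[0]["mask"])],p);print(q,f);p=q
delta(p[0],p[1],.024,1.876)
E
```

```text
time: 2.03
position: [0.4305, -0.2871, 0.1597]
tool_rot: [0.988, 0.154, -0.0, -0.0]
ft_force: [-0.4, -0.8, -0.0]
grip_width: 0.0613
grip_force: 0.0
[318.35721003 224.57117537] [-0.064 -0.01  -0.017 -0.017 -0.004 -0.01 ]
[275. 227.] 0.8 [145.  87.  99.]
[225. 316.] 0.66 [188.  53.  41.]
[308. 380.] 0.57 [72. 73. 73.]
[np.float64(0.43187649684148555), np.float64(-0.28003799280966934), np.float64(0.16359470485022856)] 0.024618374183773994
pos [ 0.4296 -0.2898  0.1603] rows [ 0.017  -0.0291  0.4542] turn 0.0001 deg -0.0 q6 0.46
```

View pics/w1.png

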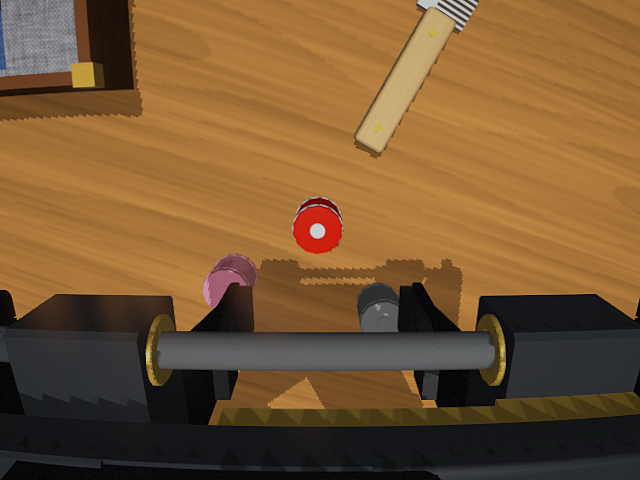

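```bash
python3 -m handwheel '[[0,0,0,0],[0,0,0,0]]'; python3 -c "
from h import *
delta(.4315,-.2803,.027,1.876)"
```

```text
time: 2.3
position: [0.4289, -0.2906, 0.1604]
tool_rot: [0.989, 0.151, 0.0, 0.0]
ft_force: [1.1, 0.5, 0.3]
grip_width: 0.0608
grip_force: 0.0
pos [ 0.4289 -0.2906  0.1604] rows [ 0.0184 -0.0307  0.4447] turn -0.0004 deg 0.1 q6 0.46
```

```bash
python3 -m handwheel '[[0.018,-0.031,0.1,0],[0.018,-0.031,0.2,0],[0.018,-0.031,0.3,0],[0.018,-0.031,0.4,0],[0.018,-0.031,0.474,0],[0.018,-0.031,0.474,0],[0.018,-0.031,0.474,0]]' && python3 -m handwheel '[[0,0,0,0],[0,0,0,0],[0,0,0,0],[0,0,0,0],[0,0,0,0]]' 20 15
```

```text
time: 2.88
position: [0.4308, -0.2791, 0.0172]
tool_rot: [0.989, 0.151, -0.001, -0.001]
ft_force: [0.5, -0.6, 0.3]
grip_width: 0.0609
grip_force: 0.0
time: 3.3
position: [0.4323, -0.2789, 0.0189]
tool_rot: [0.988, 0.152, 0.001, 0.001]
ft_force: [-0.5, -0.9, 0.1]
grip_width: 0.0354
grip_force: 0.2
```

```bash
python3 -m handwheel '[[0,0,0,0],[0,0,0,0],[0,0,0,0],[0,0,-0.1,0],[0,0,-0.2,0],[0,0,-0.3,0],[0,0,-0.4,0],[0,0,-0.4,0],[0,0,-0.4,0]]'; python3 -c "
from h import *
delta(.490,-.0075,.139,1.876)"
```

```text
time: 4.05
position: [0.4327, -0.2791, 0.1395]
tool_rot: [0.988, 0.152, 0.001, 0.002]
ft_force: [-0.0, -0.4, -0.6]
grip_width: 0.0338
grip_force: 15.0
pos [ 0.4327 -0.2791  0.1395] rows [ 4.545e-01 -8.059e-01 -3.000e-04] turn 0.0 deg -0.0 q6 0.48
```

```bash
python3 -m handwheel '[[0.45,-0.806,0,0],[0.45,-0.806,0,0],[0.45,-0.806,0,0],[0.45,-0.806,0,0],[0.45,-0.806,0,0],[0.45,-0.806,0,0],[0.45,-0.806,0,0],[0.45,-0.806,0,0],[0.45,-0.806,0,0],[0.45,-0.806,0,0],[0.45,-0.806,0,0],[0.45,-0.806,0,0]]'; python3 - <<'E'
from h import *
o=robot.get_obs();c=vision.camera("wrist");f=c["frame"].copy();T=T_of(c,o)
for w,h,z in((.043,.108,.058),(.03,.045,.05),(.03,.045,.008)):
    P=place(np.array([[w,h,z],[-w,h,z],[-w,-h,z],[w,-h,z]]),[.490,-.0075,.305])
    cv2.polylines(f,[proj(c,T,P).round().astype(int)],True,(0,255,0))
cv2.imwrite("pics/w2.png",f[:,:,::-1])
delta(.490,-.0075,.029,1.876)
E
```

```text
time: 5.05
position: [0.4876, -0.0086, 0.1375]
tool_rot: [0.989, 0.151, -0.0, -0.0]
ft_force: [-0.2, -0.4, -0.1]
grip_width: 0.0333
grip_force: 15.0
pos [ 0.4877 -0.0085  0.1376] rows [ 0.0085 -0.001   0.3619] turn -0.0004 deg 0.1 q6 1.02
```

View pics/w2.png

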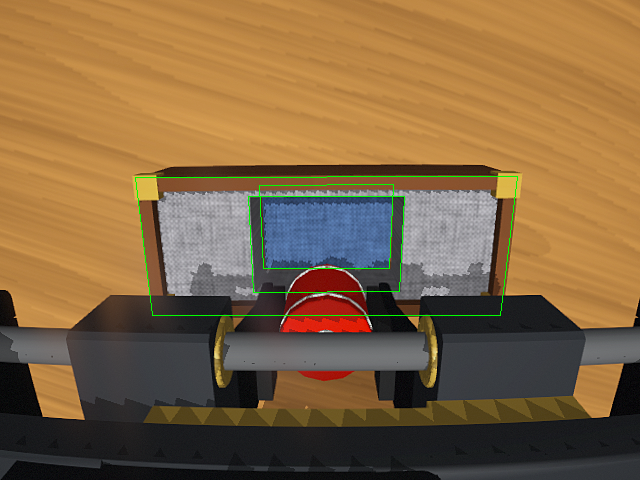

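```bash
python3 -m handwheel '[[0.008,0,0.06,0],[0.008,0,0.13,0],[0.008,0,0.2,0],[0.008,0,0.27,0],[0.008,0,0.33,0],[0.008,0,0.35,0],[0.008,0,0.364,0],[0.008,0,0.367,0],[0.008,0,0.367,0],[0.008,0,0.367,0]]'
```

```text
time: 5.93
position: [0.4909, -0.0068, 0.0286]
tool_rot: [0.988, 0.152, 0.001, 0.0]
ft_force: [-0.0, 0.1, 0.8]
grip_width: 0.0333
grip_force: 15.0
```

Nearly on the floor, so I'll release gently (to about 46 mm) and retreat.

```bash
python3 -m handwheel '[[0,0,0.003,0],[0,0,0.003,0],[0,0,0.003,0]]' && python3 -m handwheel '[[0,0,0,0],[0,0,0,0],[0,0,0,0],[0,0,0,0],[0,0,-0.05,0],[0,0,-0.12,0],[0,0,-0.24,0],[0,0,-0.36,0],[0,0,-0.45,0],[0,0,-0.45,0],[0,0,-0.45,0]]' 53; python3 - <<'E'
from h import *
C={}
for n in("top","scene"):
    C[n]=vision.camera(n)
f=[cv2.resize(C["top"]["frame"][195:295,255:395],None,fx=3,fy=3,interpolation=2),cv2.resize(C["scene"]["frame"][200:300,255:395],None,fx=3,fy=3,interpolation=2)]
cv2.imwrite("pics/chk1.png",np.vstack(f)[:,:,::-1])
V=[]
for n,k in(("scene",(380,182)),("top",(205,467))):
    D=vision.outline_of(n,"comb")
    for d in D: print(n,np.round(d["point"]),d["conf"],d["mask"].sum())
    D=[d for d in D if np.hypot(*(np.array(d["point"])-k))<25]
    if D: V.append((C[n],T_of(C[n]),D[0]["mask"]))
print([np.round(fit("comb",v,[.58,-.314,-.17])[0],4) for v in [V]+[[v] for v in V]])
delta(.5804,-.3137,.16,np.pi/2-.194)
E
```

```text
time: 6.18
position: [0.4905, -0.0066, 0.0274]
tool_rot: [0.988, 0.152, 0.0, 0.0]
ft_force: [0.3, -0.1, -0.6]
grip_width: 0.0335
grip_force: 15.0
time: 7.1
position: [0.4911, -0.0067, 0.1634]
tool_rot: [0.988, 0.152, 0.002, 0.001]
ft_force: [-0.3, 0.9, 0.2]
grip_width: 0.0466
grip_force: 0.0
scene [389. 177.] 0.56 2134
top [202. 466.] 0.65 1032
[array([ 0.5782, -0.3124, -0.1976]), array([ 0.5792, -0.3135, -0.1886]), array([ 0.5741, -0.3108, -0.2082])]
pos [ 0.489  -0.0063  0.1604] rows [-1.7200e-02  1.0689e+00 -6.0000e-04] turn 0.0794 deg -28.6 q6 1.02
```

View pics/chk1.png

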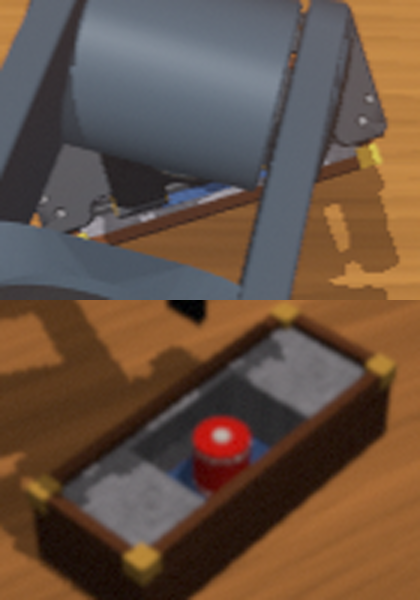

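The scene crop shows the red bobbin standing upright in the middle of the well, on the blue floor. On to the comb.

```bash
python3 -m handwheel '[[-0.017,1,0,0],[-0.017,1,0,0],[-0.017,1,0,0],[-0.017,1,0,0.02],[-0.017,1,0,0.04],[-0.017,1,0,0.06],[-0.017,1,0,0.08],[-0.017,1,0,0.08],[-0.017,1,0,0.08],[-0.017,1,0,0.08],[-0.017,1,0,0.08],[-0.017,1,0,0.08]]'; python3 - <<'E'
from h import *
o=robot.get_obs();c=vision.camera("wrist");T=T_of(c,o);f=c["frame"].copy()
p=[.5785,-.3125,-.197]
D=vision.outline_of("wrist","comb")
for d in D: print(np.round(d["point"]),d["conf"],d["mask"].sum())
if D:
    m=D[0]["mask"]
    q,e=fit("comb",[(c,T,m)],p);print(np.round(q,4),e);p=q
for P in M["comb"]:
    cv2.polylines(f,[cv2.convexHull(proj(c,T,place(P,p)).astype(np.float32)).round().astype(int)],True,(0,255,0))
cv2.imwrite("pics/w3.png",f[:,:,::-1])
delta(p[0],p[1],.012,np.pi/2+p[2])
E
```

```text
time: 8.3
position: [0.5746, -0.2918, 0.1611]
tool_rot: [0.995, -0.097, -0.001, -0.001]
ft_force: [1.2, -0.4, 0.6]
grip_width: 0.046
grip_force: 0.0
[192. 352.] 0.93 8194
[ 0.5772 -0.3123 -0.1926] 0.046129610389471054
pos [ 0.5752 -0.2923  0.1618] rows [0.0201 0.0647 0.4993] turn -0.0004 deg 0.2 q6 1.12
```

View pics/w3.png

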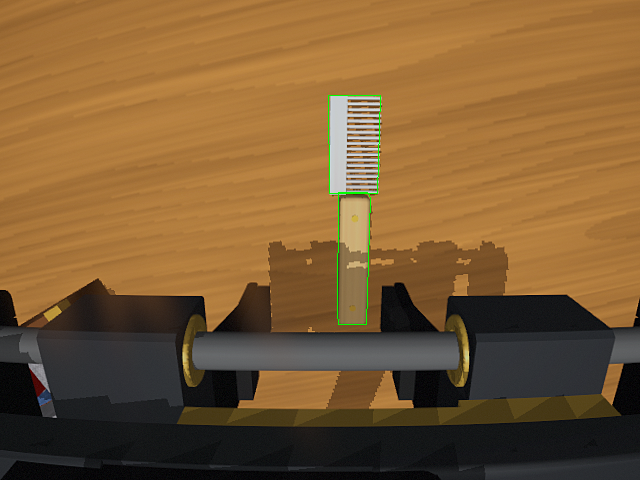

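The outline matches the comb closely (handle at col 355, rows 195–325). Descending to grip it.

```bash
python3 -m handwheel '[[0.02,0.065,0.06,0],[0.02,0.065,0.15,0],[0.02,0.065,0.26,0],[0.02,0.065,0.37,0],[0.02,0.065,0.45,0],[0.02,0.065,0.499,0],[0.02,0.065,0.499,0],[0.02,0.065,0.499,0],[0.02,0.065,0.499,0]]' && python3 -m handwheel '[[0,0,0,0],[0,0,0,0],[0,0,0,0],[0,0,0,0],[0,0,0,0],[0,0,0,0]]' 10 35 && python3 -m handwheel '[[0,0,-0.05,0],[0,0,-0.15,0],[0,0,-0.27,0],[0,0,-0.37,0],[0,0,-0.37,0],[0,0,-0.37,0],[0,0,-0.37,0]]'; python3 - <<'E'
from h import *
delta(.490,-.0075,.135,.305)
delta(.490,-.0075,.135,1.876)
E
```

```text
time: 9.15
position: [0.5783, -0.3145, 0.0131]
tool_rot: [0.995, -0.098, 0.001, 0.0]
ft_force: [-0.1, 0.1, -0.3]
grip_width: 0.0457
grip_force: 0.0
time: 9.65
position: [0.5776, -0.3145, 0.0125]
tool_rot: [0.995, -0.099, 0.0, 0.0]
ft_force: [-0.6, 0.8, 2.0]
grip_width: 0.0215
grip_force: 35.0
time: 10.23
position: [0.5769, -0.3141, 0.1232]
tool_rot: [0.995, -0.099, -0.0, -0.0]
ft_force: [-0.1, 0.2, -1.2]
grip_width: 0.0215
grip_force: 35.0
pos [ 0.5769 -0.3141  0.1232] rows [-0.4846 -0.9454 -0.0384] turn 0.17 deg -61.2 q6 1.1
pos [ 0.5769 -0.3141  0.1232] rows [-0.4846 -0.9454 -0.0384] turn -0.08 deg 28.8 q6 1.1
```

```bash
python3 -m handwheel '[[-0.485,-0.945,-0.04,0.018],[-0.485,-0.945,-0.04,0.036],[-0.485,-0.945,-0.04,0.054],[-0.485,-0.945,-0.04,0.072],[-0.485,-0.945,-0.04,0.09],[-0.485,-0.945,-0.04,0.108],[-0.485,-0.945,-0.04,0.126],[-0.485,-0.945,-0.04,0.144],[-0.485,-0.945,-0.04,0.162],[-0.485,-0.945,-0.04,0.17],[-0.485,-0.945,-0.04,0.17],[-0.485,-0.945,-0.04,0.17],[-0.485,-0.945,-0.04,0.17],[-0.485,-0.945,-0.04,0.17]]'; python3 - <<'E'
from h import *
o=robot.get_obs();fs=[]
Rm=R.from_quat(o["tool_rot"]).as_matrix()
print("tool x heading",np.degrees(np.arctan2(Rm[1,0],Rm[0,0])).round(1))
for n in("scene","wrist"):
    c=vision.camera(n);T=T_of(c,o);f=c["frame"].copy()
    p=[*o["position"][:2],np.arctan2(Rm[1,0],Rm[0,0])]
    for d in vision.outline_of(n,"comb"): 
        print(n,np.round(d["point"]),d["conf"])
        if d["conf"]>.5: q=fit("comb",[(c,T,d["mask"])],p,z=o["position"][2]-.0125);print(np.round(q[0],4),q[1])
    for P in M["comb"]:
        cv2.polylines(f,[cv2.convexHull(proj(c,T,place(P,p,o["position"][2]-.0125)).astype(np.float32)).round().astype(int)],True,(0,255,0))
    fs.append(f)
cv2.imwrite("pics/w4.png",cv2.resize(np.hstack(fs),(800,300))[:,:,::-1])
delta(.490,-.0075,.0635,.305)
E
```

```text
time: 11.4
position: [0.4902, -0.0083, 0.1346]
tool_rot: [0.806, -0.591, -0.001, 0.0]
ft_force: [-0.6, 0.3, -1.2]
grip_width: 0.0216
grip_force: 35.0
tool x heading -72.5
scene [256. 320.] 0.73
[ 0.608  -0.0612 -1.3029] 0.5209877490997314
scene [225. 313.] 0.57
[ 0.4904 -0.0105 -1.177 ] 0.5449981689453125
wrist [228. 317.] 0.96
[ 0.4897 -0.0066 -1.2611] 0.4182087779045105
pos [ 0.4905 -0.0083  0.1351] rows [-0.003   0.0007  0.2386] turn -0.0 deg 0.0 q6 2.59
```

View pics/w4.png

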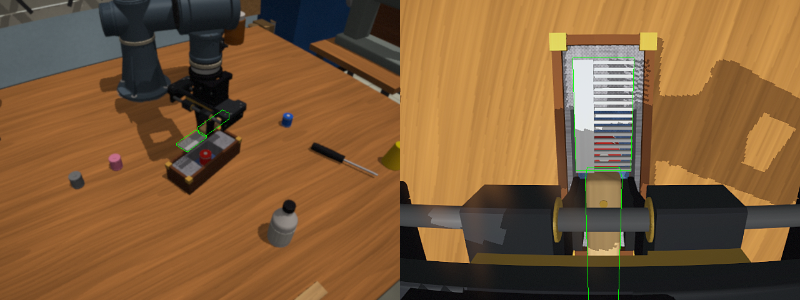

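The wrist view shows the comb held level and centred over the trough. Lowering it now.

```bash
python3 -m handwheel '[[-0.003,0,0.05,0],[-0.003,0,0.11,0],[-0.003,0,0.17,0],[-0.003,0,0.21,0],[-0.003,0,0.225,0],[-0.003,0,0.233,0],[-0.003,0,0.237,0],[-0.003,0,0.237,0],[-0.003,0,0.237,0]]'
```

```text
time: 12.35
position: [0.4908, -0.0073, 0.0647]
tool_rot: [0.806, -0.591, 0.001, -0.0]
ft_force: [-0.7, -0.8, -1.2]
grip_width: 0.0217
grip_force: 35.0
```

```bash
python3 -m handwheel '[[0,0,0.003,0],[0,0,0.006,0],[0,0,0.006,0],[0,0,0.006,0]]'
```

```text
time: 12.68
position: [0.4903, -0.0072, 0.0625]
tool_rot: [0.806, -0.591, 0.0, -0.0]
ft_force: [0.1, 0.8, 0.9]
grip_width: 0.0215
grip_force: 35.0
```

```bash
python3 -m handwheel '[[0,0,0.001,0],[0,0,0.001,0],[0,0,0.001,0],[0,0,0.001,0],[0,0,0.001,0]]' 34 && python3 -m handwheel '[[0,0,-0.03,0],[0,0,-0.07,0],[0,0,-0.15,0],[0,0,-0.27,0],[0,0,-0.4,0],[0,0,-0.5,0],[0,0,-0.5,0],[0,0,-0.5,0],[0,0,-0.5,0]]'; python3 - <<'E'
from h import *
o=robot.get_obs();f=vision.camera("scene")["frame"];w=vision.camera("wrist")["frame"]
cv2.imwrite("pics/end.png",np.hstack([cv2.resize(f[180:310,240:400],(480,390)),cv2.resize(w,None,fx=.5,fy=.5)[:240] if 0 else cv2.copyMakeBorder(cv2.resize(w,None,fx=.5,fy=.5),0,150,0,0,0)])[:,:,::-1])
E
```

```text
time: 13.1
position: [0.4902, -0.0071, 0.062]
tool_rot: [0.806, -0.591, 0.0, -0.0]
ft_force: [-0.7, -0.2, 0.0]
grip_width: 0.0292
grip_force: 0.0
time: 13.85
position: [0.4895, -0.0069, 0.2119]
tool_rot: [0.806, -0.591, -0.0, 0.0]
ft_force: [0.1, 0.5, 0.3]
grip_width: 0.0295
grip_force: 0.0
```

View pics/end.png

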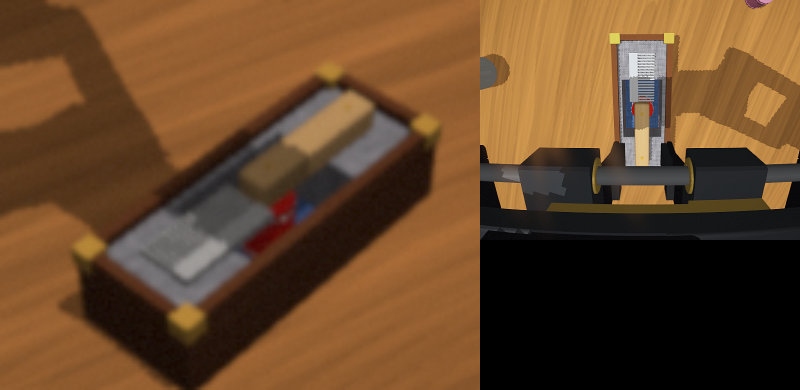

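The comb lies flat and lengthwise in the trough, bridging the well with the red bobbin upright beneath it. The gripper is clear.

```bash
python3 -c "
from rig import job
print(job.hand_in())"
```

```text
the job is handed in; nothing more can be done
None
```

The case is packed and handed in: the red bobbin stands upright in the well, the comb lies flat in the trough above it, and I did not touch the blue bobbin; it took about 14 s of robot time.

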